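Load the charged battery pair into the test set

ROBOT

A 7-joint arm with a two-finger parallel gripper is mounted at the origin on a cart in front of the work surface, level with it; the furniture and walls round the work are solid. World frame = base frame: x ahead of the robot, y to its left, z up, the work surface at z = 0. Lengths are in m, angles in rad, forces in N, time in s.
With the tool pointing down it reaches from about 0.425 to 0.825 m from the base axis. Payload 3.6 kg.
Tool frame: the origin (TCP) lies where the fingers leave the gripper's body, on its centre line; the fingertips stand 73 mm ahead of it and the grasp point (between the pads) lies 54 mm ahead of it; z points along the fingers, y is the line along which they close (so a half turn about z gives the same grasp; the last joint's range is limited). The gripper opens to 85 mm and grips with 20 to 120 N. Pads are 22 mm wide; open, the fingers measure 114 mm over their backs; the gripper's body (76 mm by 85 mm) begins 54 mm behind the grasp point. The pads swing forward as they close: fully open they stand 13 mm farther back than shut.
Start: joints at [-1.359, 0.615, -0.013, 1.423, 0.008, 1.103, -0.04], TCP at [0.153, 0.632, 0.304] pointing down, gripper open.
Joint ranges: [-3.12, 3.12], [-0.3, 2.06], [-1.34, 1.32], [0.26, 2.42], [-1.36, 4.5], [0.01, 1.98], [-2.84, 2.84]. Speed limits (rad/s): [2.79, 2.79, 3.14, 3.14, 3.14, 3.14, 3.14].

INTERFACE

Orientations are given as a unit quaternion [x, y, z, w].
In Python, from station import arm, snapshot, camera_info, ticket gives the robot as it stands. Calls block until the motion is done:
- arm.movep(position, orientation): joint-space move of the TCP to a pose.
- arm.line_to(position, velocity=0.15, ori=None): straight line of the TCP; ori=None keeps the orientation; velocity is the mean speed in m/s.
- arm.move_j(angles): joint-space move.
- arm.move_gripper(opening, effort=None): opening from 0.0 (shut) to 1.0 (fully open); effort is the grip in N (None keeps the last); returns when the fingers have stopped.
- arm.pause(seconds).
- arm.ik(position, orientation): joint angles nearest the present ones, or None.
- snapshot(name): name is "scene" or "top" or "wrist"; returns the picture (420x560x3 uint8, blue, green, red); there is no depth.
- camera_info(name): a dict with "fx", "fy", "cx", "cy" (pixels), "R" (3x3) and "t" (3): a world point X has camera coordinates R X + t; the wrist camera has in their place "T_tool_cam" (4x4, takes a point from camera to tool coordinates, whose origin is the TCP and whose axes are the flange's). Camera axes: x right, y down, z forward; pixel columns grow to the right and rows downward; lengths in m; the calibration is good to about 2 mm. A picture is of the moment at which its call begins: read the wrist's pose just before it. camera_info takes no time and is no camera call.
A pose or a line that the arm cannot do raises arm.MotionError and nothing moves.
- ticket.finish_job(): hands the job in; it is judged then, once.
Readings, each from a call of its own:
- arm.read_time(): time.
- arm.read_joint_positions(): joint angles.
- arm.read_dq(): joint speeds.
- arm.read_effort(): joint torques, N m.
- arm.read_tool_pos(): TCP position.
- arm.read_eef_rot(): TCP orientation.
- arm.read_ft_force(): force on the tool from outside, world axes, zero at the start.
- arm.read_wrist_torque(): the same for the moment, N m.
- arm.read_opening(): opening from 0.0 (shut) to 1.0 (fully open).
- arm.read_finger_force(): force on a finger pad.
Only numpy, scipy, OpenCV 4.12 (cv2) and the standard library are available. Lean on these libraries where they do the work, as an engineer would, in place of code of your own. Each camera call takes 0.05 s, during which the arm holds its last target. There are 200 camera calls.

TASK

The portable test set on the desk needs its battery pair: open its battery door wide by the pull tab, take the two long packs out of their sloping charger together in one grip, and set them down side by side, without parting or dropping them, flat on the floor of the battery bay with their brass contact ends towards the door's pull-tab side. Then shut the door fully over them. Leave the two short packs in their charger and do not disturb the other things on the bench.

Things in the scene. Friction and masses are not known exactly. Their poses are not given: they have to be found in the camera images.
- long_pack_1: rectangular battery pack, grey plastic with a pale strip on top, 110 x 25 x 28 mm (x, y, z), about 0.1 kg. Origin at the centre of its underside; x along its length, z out of its top. The end at -x is a black cap with three brass contacts. One of the matched long pair, loose in charger_1 at its +y side
- long_pack_2: rectangular battery pack, grey plastic with a pale strip on top, 110 x 25 x 28 mm (x, y, z), about 0.1 kg. Origin at the centre of its underside; x along its length, z out of its top. The end at -x is a black cap with three brass contacts. One of the matched long pair, loose in charger_1 at its -y side
- long_pack_1_contacts (a point): middle of the contact end face of long_pack_1: 55 mm from its origin along its -x, 14 mm up
- long_pack_2_contacts (a point): middle of the contact end face of long_pack_2: 55 mm from its origin along its -x, 14 mm up
- short_pack_1: rectangular battery pack, grey plastic with a pale strip on top, 80 x 25 x 28 mm (x, y, z), about 0.1 kg. Origin at the centre of its underside; x along its length, z out of its top. The end at -x is a black cap with three brass contacts; loose in charger_2, does not belong in this test set
- short_pack_2: rectangular battery pack, grey plastic with a pale strip on top, 80 x 25 x 28 mm (x, y, z), about 0.1 kg. Origin at the centre of its underside; x along its length, z out of its top. The end at -x is a black cap with three brass contacts; loose in charger_2, does not belong in this test set
- charger_1: black wedge-shaped desk charger, fixed, 130 x 102 x 95 mm, origin under its centre, front at its -x. Carries the two long packs in an open twin cradle on its top that slopes 30 degrees, falling towards its -x: outward normal [-0.5, 0, 0.866], up the slope [0.866, 0, 0.5] in its frame. On the blue mat to the right or on the wood ahead
- charger_2: black wedge-shaped desk charger, fixed, 130 x 102 x 95 mm, origin under its centre, front at its -x. Carries the two short packs in an open twin cradle on its top that slopes 30 degrees, falling towards its -x: outward normal [-0.5, 0, 0.866], up the slope [0.866, 0, 0.5] in its frame. Same make as charger_1; the two may stand in each other's place
- tester: portable test set lying face down on the wooden desk to the left, fixed, 180 x 140 x 49 mm (x, y, z) with rubber corners. Origin at the centre of its underside. A battery bay opens upward in its back under a hinged door; the door is hinged near the +x end, its pull tab sticks out beyond the -x end
- bay (a point): centre of the bay's floor (22.5 mm from the tester's origin along -x, 14 mm up); axes as the tester's. Bay 116 mm long (x), 57 wide (y), 29.5 deep: both long packs fit side by side along x with 3 mm play. Brass contacts in its -x wall. In mid-length on both sides a finger scoop, 50 mm long (x), reaches 58 mm out from the centre and 5 mm below the floor
- battery_door (a joint): door angle (rad): 0 shut, flat over bay and scoops; 1.57 upright; stop at 2.05, leaning back away from the bay and clear of it. Starts shut or ajar (up to 0.5). The hinge is stiff (0.12 N m): the door stays where it is left. A plate 114 mm wide (y), 5 mm thick, 133 mm from hinge to free edge
- door_hinge (a point): middle of the door's hinge axis, fixed on the tester (43 mm along its x, 46.5 mm up; 65.5 mm from the bay's centre in x); the axis runs along the tester's y and the door swings from -x up and over to +x
- door_tab (a point): middle of the door's pull tab, 152 mm from the hinge axis in the door's plane. The tab is 16 mm wide (y), 6.5 mm thick and stands out 31 mm past the door's free edge; pinch it across its width from above at any door angle, fingertips at most 15 mm past this point or they meet the door's edge
- eyepieces (a point): low front point of the eyepieces of the fixed stereo microscope, overhanging the bench between mat and leads. Beside them, up to 0.2 m to the right (-y), its head and lens hang down to 0.17 m above the bench; nothing of it is nearer the robot than x = 0.65. An arm swung past at long reach strikes it: carry past drawn in
- ipa_bottle: white squeeze bottle with a red cap, 60 mm across, 159 mm tall, standing near the front of the desk (a like one stands far back). Origin at the centre of its underside. A bystander, loose
- solder_reel: reel of solder wire standing on its flange, 68 mm across, 62 mm tall (its loose wire end sticks up to 90 mm). Origin at the centre of its underside. A bystander, loose
- flush_cutters: flush cutters lying flat, 134 x 46 x 12 mm, length along x. Origin at the centre of its underside. A bystander, loose
- esd_brush: black antistatic brush lying flat, 20 x 156 x 25 mm, length along y. Origin at the centre of its underside. A bystander, loose
- driver_teal: screwdriver lying on the desk, 20 x 189 x 18 mm, length along y. Origin at the centre of its underside. A bystander, loose
- charger_1_cradle (a point): centre of the cradle floor of charger_1, 50 mm above its origin. The packs lie on the floor along the slope, 2 mm apart, their x up the slope, contact ends at the lower stop. Walls 12 mm above the floor, 57 mm up and down the slope and 28 mm to either side, let them out only along the normal. Each side wall has in mid-length a finger gap 51 mm long, open outward, 6 mm below the floor
- charger_2_cradle (a point): centre of the cradle floor of charger_2, 50 mm above its origin. The packs lie on the floor along the slope, 2 mm apart, their x up the slope, contact ends at the lower stop. Walls 12 mm above the floor, 57 mm up and down the slope and 28 mm to either side, let them out only along the normal. Each side wall has in mid-length a finger gap 51 mm long, open outward, 6 mm below the floor

How it is judged:
On the way, in this order (a step that is already met when the one before it is completed fails the run):
1. the battery door is opened wide (more than 70 degrees) (value of joint battery_door above 1.22 rad), for 0.2 s.
2. both long packs are lifted clear of the charger together, side by side (distance between each of long_pack_1, long_pack_2 and charger_1_cradle above 0.07 m and height (world z) of each of long_pack_1, long_pack_2 above 0.08 m and distance between long_pack_1 and long_pack_2 below 0.04 m), for 0.2 s.
3. both lie in the bay (z of each of long_pack_1, long_pack_2 in the frame of bay below 0.004 m and horizontal distance between each of long_pack_1, long_pack_2 and bay below 0.022 m), for 0.2 s.
At the end, for the whole second after the job is handed in: Both long packs lie at rest on the bay's floor (undersides within 4 mm of it, within 8 mm of its centre along its length, within 20 mm across, level within about 4 degrees, along the bay within 6 degrees), contact ends towards the pull-tab side, and the door is shut to within 0.06 rad (x of long_pack_1 in the frame of bay between -0.008 and 0.008 m and y of long_pack_1 in the frame of bay between -0.02 and 0.02 m and z of long_pack_1 in the frame of bay between -0.005 and 0.004 m and angle between each of long_pack_1, long_pack_2's own z axis and vertical below 0.08 rad and angle between the x axis of each of long_pack_1, long_pack_2 and the x axis of bay, either way round below 0.1 rad and x of each of long_pack_1_contacts, long_pack_2_contacts in the frame of bay below -0.03 m and linear speed of each of long_pack_1, long_pack_2 below 0.02 m/s and x of long_pack_2 in the frame of bay between -0.008 and 0.008 m and y of long_pack_2 in the frame of bay between -0.02 and 0.02 m and z of long_pack_2 in the frame of bay between -0.005 and 0.004 m and value of joint battery_door below 0.06 rad); the robot touches nothing.
It fails at once if the two long packs part (their centres more than 50 mm from each other) (distance between long_pack_1 and long_pack_2 above 0.05 m).
It fails at once if a long pack is dropped (moving faster than 0.5 m/s, not held by the fingers) ((linear speed of long_pack_1 above 0.5 m/s and contact force between long_pack_1 and the fingers below 0.1 N) or (linear speed of long_pack_2 above 0.5 m/s and contact force between long_pack_2 and the fingers below 0.1 N)).
It fails at once if a short pack is shifted more than 20 mm (distance of any of short_pack_1, short_pack_2 from where it was at the start of the episode above 0.02 m).
It fails at once if a bystander on the bench is shifted more than 30 mm (distance of any of ipa_bottle, solder_reel, flush_cutters, esd_brush, driver_teal from where it was at the start of the episode above 0.03 m).
It also fails if it takes over 72 s, if anything falls off the work surface, if the arm or the gripper's body presses on something with over 40 N, if the wrist force passes 120 N, or if a joint passes its speed limit or range.

## Working session

There is one attempt and no reset: what is moved stays moved. The work goes in short steps, each a Python script; the robot and the scene stay as the last script left them, time stands still between calls to the robot, and variables do not carry over. Pictures are saved under pics/ and viewed, at most 10 in all, crops included, and the job is handed in when it is done.

```bash
ls; mkdir -p pics
python3 - <<'E'
from station import arm, snapshot, camera_info
import cv2,numpy as np
for n in ("scene","top"):
    cv2.imwrite(f"pics/{n}0.png",snapshot(n)); c=camera_info(n); print(n,c)
print(camera_info("wrist"),arm.read_tool_pos(),arm.read_eef_rot(),arm.read_time())
E
```

```text
pics
scene {'fx': 403.22092649303846, 'fy': 403.22092649303846, 'cx': 284.90281070305514, 'cy': 206.83764417581702, 'R': array([[ 0.49534801, -0.86867267, -0.00617653],
       [-0.47444749, -0.26457712, -0.83958235],
       [ 0.72768807,  0.41881589, -0.54319732]]), 't': array([-0.35991073,  0.47382274,  1.00355006])}
top {'fx': 462.09902736321607, 'fy': 462.09902736321607, 'cx': 279.2633193161734, 'cy': 204.12774538947457, 'R': array([[-0.02311984, -0.99968801,  0.00945265],
       [-0.98095867,  0.02086088, -0.19309302],
       [ 0.19283558, -0.01373694, -0.98113492]]), 't': array([-0.09259897,  0.63561456,  1.61234427])}
{'fx': 336.48858066504, 'fy': 336.48858066504, 'cx': 281.78515491303665, 'cy': 209.15501010577904, 'T_tool_cam': array([[-6.48116537e-04, -9.47523453e-01, -3.19685606e-01,
         8.17508281e-02],
       [ 9.99999743e-01, -5.16359075e-04, -4.96907066e-04,
        -6.83316031e-04],
       [ 3.05758535e-04, -3.19685846e-01,  9.47523544e-01,
        -7.01771268e-02],
       [ 0.00000000e+00,  0.00000000e+00,  0.00000000e+00,
         1.00000000e+00]])} [0.15296129 0.63121217 0.30285477] [ 1.18571370e-01  9.92944856e-01 -1.15226789e-03 -1.21795109e-04] 0.1
```

View pics/scene0.png

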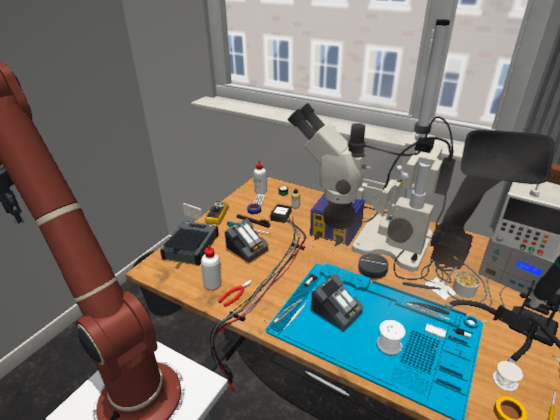

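View pics/top0.png

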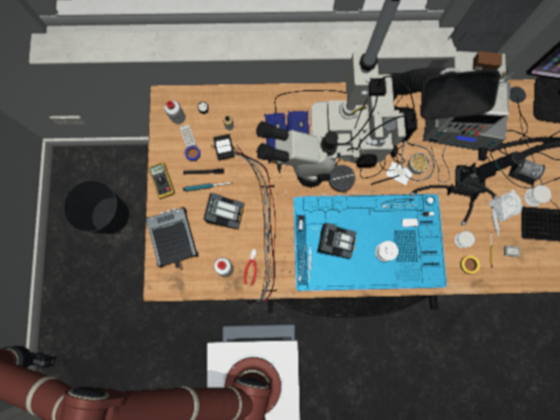

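Scene: tester at left (scene px 190,243; top 172,237), one charger on wood (top 225,211), the other on the mat (top 337,240), bottle, cutters and microscope as described. I'll enlarge the working area.

Run:
```python
import cv2,numpy as np
a=cv2.imread("pics/top0.png");b=cv2.imread("pics/scene0.png")
r=lambda im,x,y,w,h,W,H:cv2.resize(im[y:y+h,x:x+w],(W,H),interpolation=cv2.INTER_CUBIC)
o=np.vstack([np.hstack([r(a,140,195,110,82,400,298),r(a,300,210,80,60,400,298)]),np.hstack([r(b,155,195,120,90,400,300),r(b,300,265,72,54,400,300)])])
cv2.imwrite("pics/crop1.png",o)
```

```text
(no output)
```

View pics/crop1.png

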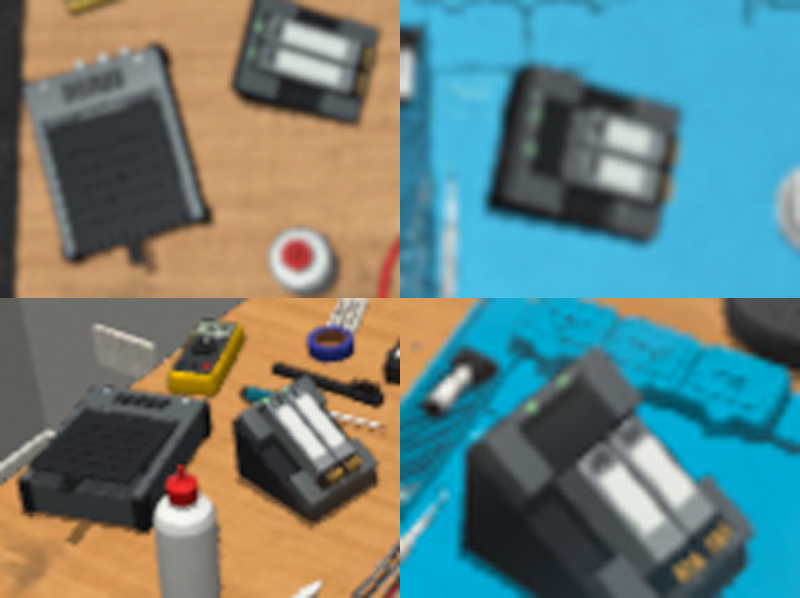

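Long packs are in the charger on the wood (strips reach nearly to the LEDs; low label side at right); the mat charger holds the shorts. Tester tab points towards the robot (top px ≈178,264), door nearly shut.

```bash
cat > h.py <<'E'
from station import arm, snapshot, camera_info
import cv2,numpy as np
from scipy.spatial.transform import Rotation as Rn
def cam(name):
    c=camera_info(name)
    if name=="wrist":
        T=np.eye(4);T[:3,:3]=Rn.from_quat(arm.read_eef_rot()).as_matrix();T[:3,3]=arm.read_tool_pos()
        T=T@c["T_tool_cam"]; c["R"]=T[:3,:3].T; c["t"]=-c["R"]@T[:3,3]
    return c
def p2w(c,uv,z):
    uv=np.atleast_2d(uv).astype(float)
    d=np.c_[(uv[:,0]-c["cx"])/c["fx"],(uv[:,1]-c["cy"])/c["fy"],np.ones(len(uv))]@c["R"]
    o=-c["R"].T@c["t"]; return o+d*((z-o[2])/d[:,2])[:,None]
def w2p(c,P):
    q=np.atleast_2d(P)@c["R"].T+c["t"]; return q[:,:2]/q[:,2:]*[c["fx"],c["fy"]]+[c["cx"],c["cy"]]
def quat(z,y):
    "tool z along z, tool y near y"
    z=np.array(z,float);z/=np.linalg.norm(z);y=np.array(y,float);y-=z*(y@z);y/=np.linalg.norm(y)
    return Rn.from_matrix(np.c_[np.cross(y,z),y,z]).as_quat()
def look(name,fn):
    c=cam(name); cv2.imwrite(f"pics/{fn}.png",snapshot(name)); np.save(f"pics/{fn}.npy",c,allow_pickle=True); return c
E
python3 - <<'E'
from h import *
np.set_printoptions(precision=3,suppress=True)
c=cam("top"); k=110/400; f=lambda u:np.array(u)*k+[140,195]
print("tester corners",p2w(c,f([(28,85),(158,48),(210,215),(70,258)]),.049))
print("tab",p2w(c,f([(140,250)]),.047))
print("ch1 back corners z.09",p2w(c,f([(255,0),(236,92)]),.09),"front",p2w(c,f([(378,40),(358,120)]),.03))
print("packs center",p2w(c,f([(316,47)]),.078))
g=lambda u:np.array(u)*.2+[300,210]
print("ch2 ",p2w(c,g([(620,155)])-[80,0],.078))
print("bottle",p2w(c,f([(296,255)]),.159))
print("eyepiece",p2w(c,[(262,140)],.3))
E
```

```text
tester corners [[0.594 0.371 0.049]
 [0.628 0.242 0.049]
 [0.46  0.188 0.049]
 [0.421 0.324 0.049]]
tab [[0.428 0.257 0.047]]
ch1 back corners z.09 [[0.666 0.14  0.09 ]
 [0.575 0.158 0.09 ]] front [[0.636 0.023 0.03 ]
 [0.554 0.044 0.03 ]]
packs center [[0.62  0.081 0.078]]
ch2  [[ 0.493 -0.332  0.078]]
bottle [[0.412 0.092 0.159]]
eyepiece [[ 0.796 -0.053  0.3  ]]
```

Run:
```python
from h import *
q=quat([0,0,-1],[0,1,0])
arm.movep([.48,.2,.36],q); arm.pause(.3)
look("wrist","w1"); print(arm.read_tool_pos(),arm.read_time(),arm.read_joint_positions())
im=cv2.imread("pics/w1.png"); cv2.imwrite("pics/w1b.png",cv2.resize(im,(800,600),interpolation=cv2.INTER_CUBIC))
```

```text
[0.47992273 0.20031738 0.35992796] 2.4167 [-0.50891206  0.35806348  0.10087395  1.71327509 -0.04022188  1.07234713
  1.17624762]
```

View pics/w1b.png

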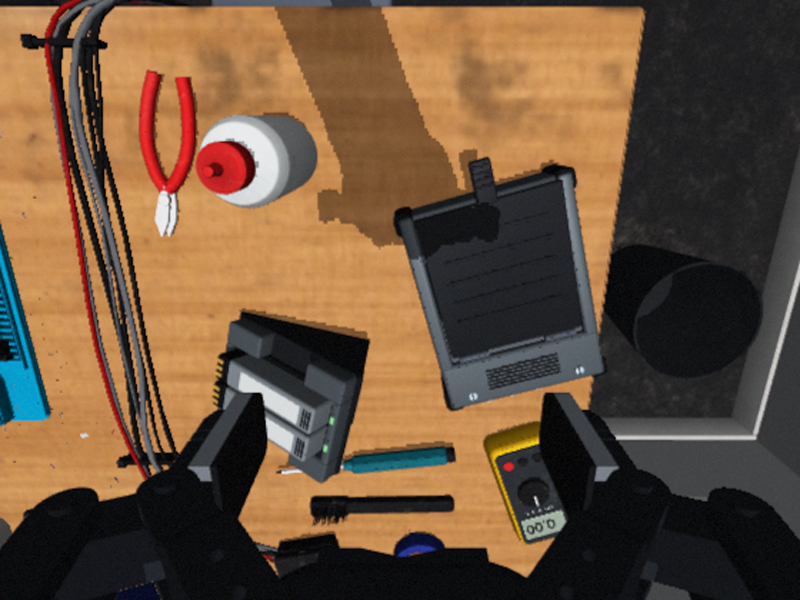

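```bash
python3 - <<'E'
from h import *
from scipy.optimize import least_squares
np.set_printoptions(precision=3,suppress=True)
c=np.load("pics/w1.npy",allow_pickle=True).item(); s=.7
uv=np.array([(400,212),(572,172),(604,368),(452,406)])*s
P=p2w(c,uv,.047); print(P)
ctr=P.mean(0); ex=(P[2]+P[3]-P[0]-P[1]);L=np.linalg.norm(ex)/2;ex/=np.linalg.norm(ex); ey=np.array([-ex[1],ex[0],0])
W=np.linalg.norm(P[1]+P[2]-P[0]-P[3])/2
print("ctr",ctr,"yaw",np.arctan2(ex[1],ex[0]),"L,W",L,W)
h=ctr+.043*ex; h[2]=.0465
print("hinge",h)
for a in (0,.1,.2,.3,.4,.5):
    d=-ex*np.cos(a)+np.array([0,0,np.sin(a)])
    print(a,w2p(c,[h+.167*d-.008*ey,h+.167*d+.008*ey,h+.133*d-.057*ey,h+.133*d+.057*ey])/s)
print("pack strip lines z", )
E
python3 - <<'E'
import cv2,numpy as np
im=cv2.imread("pics/w1.png")
a=cv2.resize(im[100:290,270:430],(505,600),interpolation=cv2.INTER_CUBIC)
b=cv2.resize(im[210:345,145:212+60],(295*1,int(135*295/127)),interpolation=cv2.INTER_CUBIC)
o=np.zeros((600,800,3),np.uint8);o[:,:505]=a;o[:b.shape[0],505:]=b;cv2.imwrite("pics/crop2.png",o)
E
```

```text
[[0.455 0.197 0.047]
 [0.424 0.33  0.047]
 [0.592 0.378 0.047]
 [0.63  0.244 0.047]]
ctr [0.525 0.287 0.047] yaw 0.267935479342543 L,W 0.17803748799483024 0.13740124251620828
hinge [0.566 0.299 0.046]
0 [[464.785 149.96 ]
 [485.327 144.13 ]
 [414.145 210.339]
 [556.695 171.079]]
0.1 [[467.839 151.709]
 [489.305 145.627]
 [414.76  213.692]
 [562.24  173.168]]
0.2 [[471.667 156.003]
 [494.103 149.669]
 [415.87  218.969]
 [568.41  177.21 ]]
0.3 [[476.309 163.118]
 [499.748 156.536]
 [417.508 226.285]
 [575.175 183.346]]
0.4 [[481.787 173.3  ]
 [506.247 166.483]
 [419.698 235.722]
 [582.48  191.687]]
0.5 [[488.095 186.741]
 [513.577 179.708]
 [422.456 247.312]
 [590.245 202.299]]
pack strip lines z
```

View pics/crop2.png

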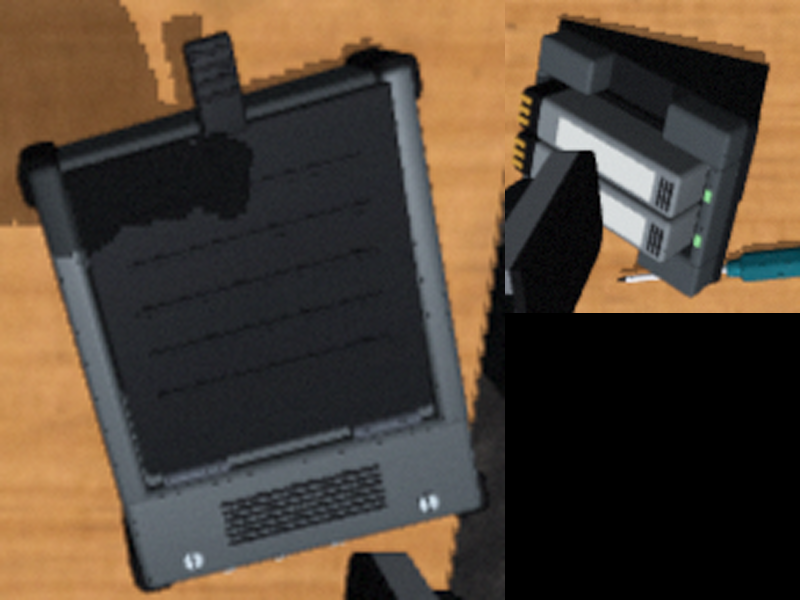

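Wrist view: tab tip at (469,162)-(490,157), door edge (415,217)-(562,180) in the 800 px picture; door slightly ajar. I fit the tester's pose and door angle, then pull the door open.

Run:
```python
from h import *
from scipy.optimize import least_squares
np.set_printoptions(precision=4,suppress=True)
c=np.load("pics/w1.npy",allow_pickle=True).item(); s=.7
m=np.array([(400,212),(572,172),(604,368),(452,406),(469.9,161.9),(489.8,157.3),(415,217.5),(562,180)])*s
def pts(p):
    ex=np.array([np.cos(p[2]),np.sin(p[2]),0]);ey=np.array([-ex[1],ex[0],0]);o=np.array([p[0],p[1],0]);z=np.array([0,0,1])
    h=o+.043*ex+.0465*z; d=-ex*np.cos(p[3])+z*np.sin(p[3]); n=ex*np.sin(p[3])+z*np.cos(p[3])
    return np.array([o+a*ex+b*ey+.045*z for a,b in((-.09,-.07),(-.09,.07),(.09,.07),(.09,-.07))]+[h+a*d+b*ey+.0025*n for a,b in((.164,-.008),(.164,.008),(.133,-.057),(.133,.057))])
r=least_squares(lambda p:(w2p(c,pts(p))-m).ravel(),[.525,.287,.268,.15],loss="soft_l1")
print(r.x, (w2p(c,pts(r.x))-m)); np.save("tester.npy",r.x)
```

```text
[0.5284 0.2877 0.268  0.0964] [[-0.9392  4.7035]
 [ 0.391  -0.7418]
 [-0.0055  2.8464]
 [-0.5952  1.6873]
 [-0.499  -0.5898]
 [ 0.5771 -1.5964]
 [ 0.1038  0.9459]
 [ 0.6613 -1.1411]]
```

```bash
cat >> h.py <<'E'
def tester():
    p=np.load("tester.npy"); ex=np.array([np.cos(p[2]),np.sin(p[2]),0]);ey=np.array([-ex[1],ex[0],0])
    return np.array([p[0],p[1],0]),ex,ey
def tab_tcp(a,up=.006):
    o,ex,ey=tester(); return o+.043*ex+[0,0,.0465]+.152*(-ex*np.cos(a)+np.array([0,0,np.sin(a)]))+[0,0,up+.054]
E
python3 - <<'E'
from h import *
np.set_printoptions(precision=4,suppress=True)
o,ex,ey=tester(); q=quat([0,0,-1],ey); a0=np.load("tester.npy")[3]
P=tab_tcp(a0); print(P, arm.ik(P,q), arm.ik(tab_tcp(1.0),q), arm.ik(tab_tcp(1.95),q))
arm.move_gripper(.5)
arm.movep(P+[0,0,.09],q); arm.line_to(P,.15)
print(arm.read_ft_force())
arm.move_gripper(0,30); print(arm.read_opening(),arm.read_finger_force(),arm.read_ft_force(),arm.read_tool_pos()-P,arm.read_time())
if arm.read_opening()>.08:
    for a in np.arange(a0+.15,1.96,.15):
        arm.line_to(tab_tcp(a),.15)
    print(arm.read_tool_pos()-tab_tcp(a),a,arm.read_opening(),arm.read_finger_force(),arm.read_ft_force(),arm.read_time())
E
```

```text
[0.424  0.259  0.1211] [-0.6021  0.6587  0.0144  2.04   -0.0206  0.443   1.2668] [-0.5661  0.5585  0.0199  1.7655 -0.0144  0.8177  1.2994] [-0.5155  0.7435  0.035   1.332  -0.027   1.0666  1.3621]
[-0.0791 -0.4576 -0.1924]
0.1787409881420856 32.27560758590698 [ 1.6542 -1.4207  0.5723] [ 0.0008 -0.0004  0.0006] 4.725
[-0.0002  0.0008  0.0008] 1.896421512727971 0.18098885370102447 31.782699823379517 [-0.5508  1.7689  1.4463] 8.325
```

Door opened to about 1.9 rad in the planned path. Release, rise, and look at the charger from close by along its normal.

Run:
```python
from h import *
np.set_printoptions(precision=4,suppress=True)
arm.move_gripper(.5); P=np.array(arm.read_tool_pos()); arm.line_to(P+[0,0,.1],.2)
t=np.radians(79); ex=np.array([np.cos(t),np.sin(t),0]);ey=np.array([-ex[1],ex[0],0])
n=-.5*ex+np.array([0,0,.866]); C=np.array([.61,.085,.05])
q=quat(-n,ey)
for d in (.03,.15,.2): print(d,arm.ik(C+n*(d+.054),q))
arm.move_gripper(1.0)
j=arm.ik(C+n*.214,q)
# via point drawn in
arm.movep([.5,.15,.35],quat([0,0,-1],[0,1,0]))
arm.movep(C+n*.2+n*.04,q); arm.pause(.2)
look("wrist","w2"); print(arm.read_tool_pos(),arm.read_joint_positions(),arm.read_time())
im=cv2.imread("pics/w2.png"); cv2.imwrite("pics/w2b.png",cv2.resize(im,(800,600),interpolation=cv2.INTER_CUBIC))
```

```text
0.03 [ 0.6238  1.0077 -0.9655  1.7889  0.4949  0.5592  2.5459]
0.15 [ 0.805   0.9182 -1.1518  1.7273  0.433   0.8052  2.5991]
0.2 [ 0.85    0.8489 -1.1501  1.6817  0.3239  0.8899  2.6963]
[ 0.5871 -0.0315  0.2581] [ 0.7759  0.7905 -0.9916  1.6975  0.1702  0.8281  2.8357] 12.3167
```

View pics/w2b.png

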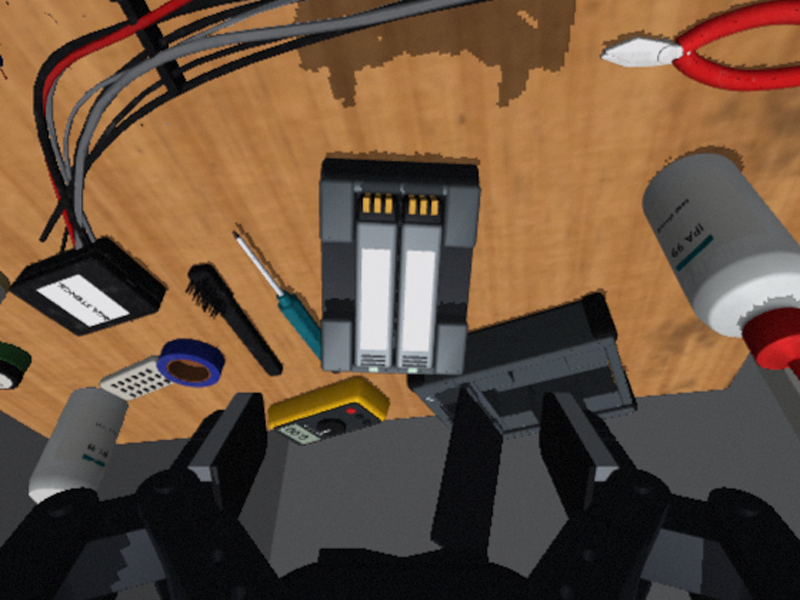

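Wrist view: the two long packs centred at about (400,285), black contact caps with brass at top (y≈194), upslope ends at y≈369; outer edges x≈358…443. Tester at right (door standing open) is seen behind. Fit the charger pose.

Run:
```python
from h import *
from scipy.optimize import least_squares
np.set_printoptions(precision=4,suppress=True)
c=np.load("pics/w2.npy",allow_pickle=True).item(); s=.7
m=np.array([(360,194),(445,194),(438,369),(352,371)])*s
m2=np.array([(321,180),(479,185),(465,374),(322,374)])
def pts(p):
    ex=np.array([np.cos(p[2]),np.sin(p[2]),0]);ey=np.array([-ex[1],ex[0],0]);u=.866*ex+[0,0,.5];n=-.5*ex+[0,0,.866]
    C=np.array([p[0],p[1],.05]); return np.array([C+a*u+b*ey+.028*n for a,b in((-.057,-.026),(-.057,.026),(.053,.026),(.053,-.026))])
r=least_squares(lambda p:(w2p(c,pts(p))-m).ravel(),[.61,.085,1.38])
print(r.x,(w2p(c,pts(r.x))-m)); np.save("ch1.npy",r.x)
```

```text
[0.6151 0.0946 1.338 ] [[-1.6378  0.793 ]
 [ 0.6601  2.945 ]
 [-2.0548 -1.8684]
 [ 3.1466 -4.5593]]
```

```bash
cat >> h.py <<'E'
def ch1(p=None):
    p=np.load("ch1.npy") if p is None else p
    ex=np.array([np.cos(p[2]),np.sin(p[2]),0]);ey=np.array([-ex[1],ex[0],0]);u=.866*ex+[0,0,.5];n=-.5*ex+[0,0,.866]
    return np.array([p[0],p[1],.05]),ex,ey,u,n
def tops(p=None):
    C,ex,ey,u,n=ch1(p); return np.array([C+a*u+b*ey+.028*n for a,b in((-.057,-.026),(-.057,.026),(.053,.026),(.053,-.026))])
E
python3 - <<'E'
from h import *
np.set_printoptions(precision=4,suppress=True)
C,ex,ey,u,n=ch1(); q=quat(-n,ey)
arm.movep(C-.002*u+n*.165,q); arm.pause(.2)
c=look("wrist","w3"); print(arm.read_tool_pos(),arm.read_joint_positions(),arm.read_time())
pr=w2p(c,tops()); print(pr)
im=cv2.imread("pics/w3.png"); x0,y0=pr.min(0).astype(int)-40
w=int(np.ptp(pr[:,0])+80);h=int(np.ptp(pr[:,1])+70); x0=max(x0,0);y0=max(y0,0)
k=min(800/w,600/h); o=cv2.resize(im[y0:y0+h,x0:x0+w],None,fx=k,fy=k,interpolation=cv2.INTER_CUBIC)
for p in pr: cv2.circle(o,tuple(((p-[x0,y0])*k).astype(int)),3,(0,0,255),1)
cv2.imwrite("pics/w3b.png",o); print(x0,y0,k,o.shape)
E
```

```text
[0.5966 0.0114 0.1931] [ 0.6615  0.8504 -0.9064  1.7703  0.2133  0.6311  2.7486] 12.9833
[[243.7235 143.7218]
 [328.2046 143.641 ]
 [321.6753 297.9306]
 [249.4655 297.8759]]
203 103 2.6785714285714284 (600, 439, 3)
```

View pics/w3b.png

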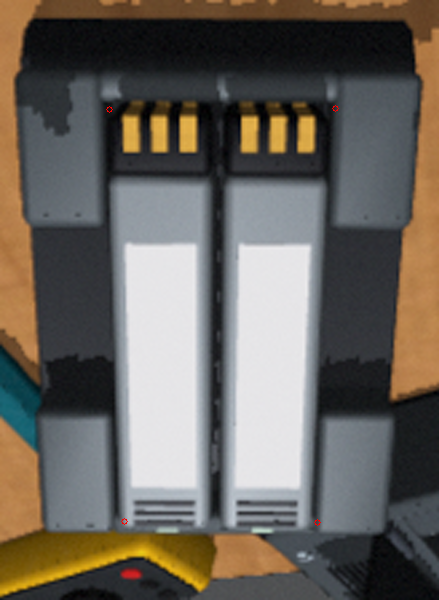

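Close view: pack top corners at crop (111,106),(330,105),(305,527),(118,526) – 1–2 mm off the prediction; refit and grasp.

Run:
```python
from h import *
from scipy.optimize import least_squares
np.set_printoptions(precision=4,suppress=True)
c=np.load("pics/w3.npy",allow_pickle=True).item()
m=np.array([(111,106),(331,105),(306,527),(118,526)])/2.6785714+[203,103]
r=least_squares(lambda p:(w2p(c,tops(p))-m).ravel(),np.load("ch1.npy"))
print(r.x,r.fun.reshape(4,2)); np.save("ch1.npy",r.x)
C,ex,ey,u,n=ch1(); q=quat(-n,ey); G=C-.002*u
print(arm.ik(G+n*.07,q))
arm.line_to(G+n*.14,.1,q)
arm.line_to(G+n*.071,.08)
print("at",arm.read_tool_pos()-(G+n*.071),arm.read_ft_force())
arm.move_gripper(0,50); arm.pause(.2)
print(arm.read_opening(),arm.read_finger_force(),arm.read_ft_force(),arm.read_time())
```

```text
[0.6167 0.094  1.3181] [[-1.3857  0.2702]
 [ 0.9828  1.9181]
 [ 1.2626 -1.5971]
 [-0.7819 -1.9426]]
[ 0.5194  0.9541 -0.7959  1.8046  0.2686  0.4391  2.6801]
at [ 0.0003 -0.0002  0.0003] [0.4069 0.6815 0.2318]
0.576089866876027 56.36109819402918 [-3.0786 -4.3488  8.9436] 15.0167
```

Gripped: opening 49 mm = both packs. Lift along the normal and carry to above the bay.

Run:
```python
from h import *
np.set_printoptions(precision=4,suppress=True)
C,cx,cy,u,n=ch1(); G=C-.002*u; o,ex,ey=tester(); qd=quat([0,0,-1],ey)
arm.line_to(G+n*.10,.05); print(arm.read_opening(),arm.read_finger_force())
arm.line_to(G+n*.20,.12); print(arm.read_opening(),arm.read_finger_force(),arm.read_ft_force())
B=o-.0225*ex+[0,0,.014]
# drop to a via pose: half-turned, drawn in
arm.line_to(np.array([.52,.13,.32]),.12,ori=quat([0,0,-1],ey+cy))
H=B+[0,0,.071+.13]
arm.movep(H,qd); arm.pause(.2)
c=look("wrist","w4"); print(arm.read_tool_pos()-H,arm.read_opening(),arm.read_finger_force(),arm.read_ft_force(),arm.read_joint_positions(),arm.read_time())
T=lambda a,b,z:o+a*ex+b*ey+[0,0,z]
bay=w2p(c,[T(a,b,.0435) for a,b in((-.0805,-.0285),(-.0805,.0285),(.0355,.0285),(.0355,-.0285))])
cor=w2p(c,[T(a,b,.045) for a,b in((-.09,-.07),(-.09,.07),(.09,.07),(.09,-.07))])
im=cv2.imread("pics/w4.png"); k=800/560; o2=cv2.resize(im,(800,600),interpolation=cv2.INTER_CUBIC)
for p in bay: cv2.circle(o2,tuple((p*k).astype(int)),3,(0,0,255),1)
for p in cor: cv2.circle(o2,tuple((p*k).astype(int)),3,(0,255,0),1)
cv2.imwrite("pics/w4b.png",o2); print(bay*k,cor*k)
```

```text
0.5747290735738392 52.334922552108765
0.5793213291902283 52.32878923416138 [ 0.649   0.3313 -4.1137]
[ 0.0012 -0.0017  0.0009] 0.574324061377348 52.27035641670227 [ 0.2917 -0.1943 -3.6609] [-0.3226  0.6261 -0.3499  1.7309  0.2766  0.8318  1.0371] 19.4083
[[351.2543 186.0095]
 [466.7977 185.5325]
 [458.8993 393.3624]
 [359.0568 393.6898]] [[264.5153 166.617 ]
 [553.7637 165.3997]
 [524.8542 474.1167]
 [293.2165 474.7996]]
```

View pics/w4b.png

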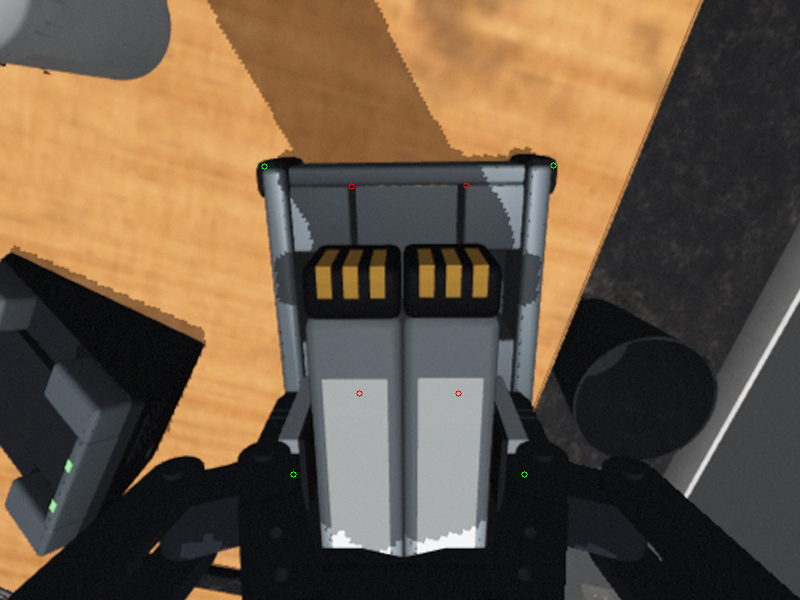

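Run:
```python
from h import *
np.set_printoptions(precision=1,suppress=True)
c=camera_info("wrist");T=np.linalg.inv(c["T_tool_cam"]);k=800/560
P=np.array([(.055,0,.043),(.055,0,.071),(.055,-.025,.043),(.055,-.025,.071),(.025,.025,.043),(.0,.025,.043),(.038,0,.043)])
c["R"]=T[:3,:3];c["t"]=T[:3,3]; print(w2p(c,P)*k)
```

```text
[[406.5 255.5]
 [405.8 233.4]
 [302.9 255.6]
 [321.4 233.5]
 [502.1 367.7]
 [496.2 448.8]
 [406.4 321.3]]
```

Packs sit centred and square in the grip, contacts towards the tab side; bay wall predictions match (about 0.8 mm to the left). Lower with force watch.

Run:
```python
from h import *
np.set_printoptions(precision=4,suppress=True)
o,ex,ey=tester(); q=quat([0,0,-1],ey); B=o-.0225*ex-.0008*ey+[0,0,.014]
arm.line_to(B+[0,0,.071+.045],.1,q); arm.pause(.2); f0=np.array(arm.read_ft_force()); print(f0,arm.read_tool_pos()-B)
for d in list(np.arange(.036,.003,-.004))+[.003,.002,.001,0,-.001,-.002]:
    arm.line_to(B+[0,0,.071+d],.05); f=np.array(arm.read_ft_force())-f0; print(round(d,3),f)
    if np.linalg.norm(f)>5: break
print(arm.read_tool_pos()-B,arm.read_time())
```

```text
[-0.1186 -0.4889 -2.6264] [0.0003 0.0002 0.1167]
0.036 [-0.7061  1.0202  0.0925]
0.032 [1.1137 1.2221 0.2845]
0.028 [ 1.115   1.5992 -0.1975]
0.024 [-0.4537  0.3638 -0.6946]
0.02 [-0.9313  2.0555  0.1655]
0.016 [0.3578 0.1148 0.1631]
0.012 [ 0.0342  0.5071 -0.386 ]
0.008 [ 0.2956  0.9298 -0.4321]
0.004 [0.0084 0.5324 0.3536]
0.003 [ 0.8232 -0.2779  0.5086]
0.002 [ 0.3849  0.3814 -0.3746]
0.001 [ 0.7486  0.7806 -0.7439]
0 [-0.0942  0.3993 -0.7168]
-0.001 [ 0.6906  1.1626 -0.1172]
-0.002 [-1.6458 -0.7949  8.0643]
[0.     0.0001 0.0699] 24.4417
```

Floor touched where expected, with no side contact. Release and look.

Run:
```python
from h import *
np.set_printoptions(precision=4,suppress=True)
o,ex,ey=tester(); B=o-.0225*ex-.0008*ey+[0,0,.014]
arm.move_gripper(.74); arm.pause(.2); print(arm.read_opening(),arm.read_ft_force())
arm.line_to(B+[0,0,.11],.06); arm.line_to(B+[0,0,.30],.2); arm.pause(.2)
c=look("wrist","w5"); print(arm.read_time())
im=cv2.resize(cv2.imread("pics/w5.png"),(800,600),interpolation=cv2.INTER_CUBIC)
cv2.imwrite("pics/w5b.png",im)
T=lambda a,b,z:o+a*ex+b*ey+[0,0,z]
for a,b in((-.0775,-.025),(-.0775,.025),(.0325,.025),(.0325,-.025)): print(w2p(c,T(a,b,.042))/.7)
for an in (1.85,1.9): print("tab",w2p(c,tab_tcp(an,-.054))/.7)
```

```text
0.735647111774262 [-0.0479 -0.2333  0.1264]
27.1167
[[369.3634 179.654 ]]
[[441.7122 179.616 ]]
[[438.0667 327.5378]]
[[372.5987 327.5593]]
tab [[406.6989 537.1151]]
tab [[406.6335 544.8367]]
```

View pics/w5b.png

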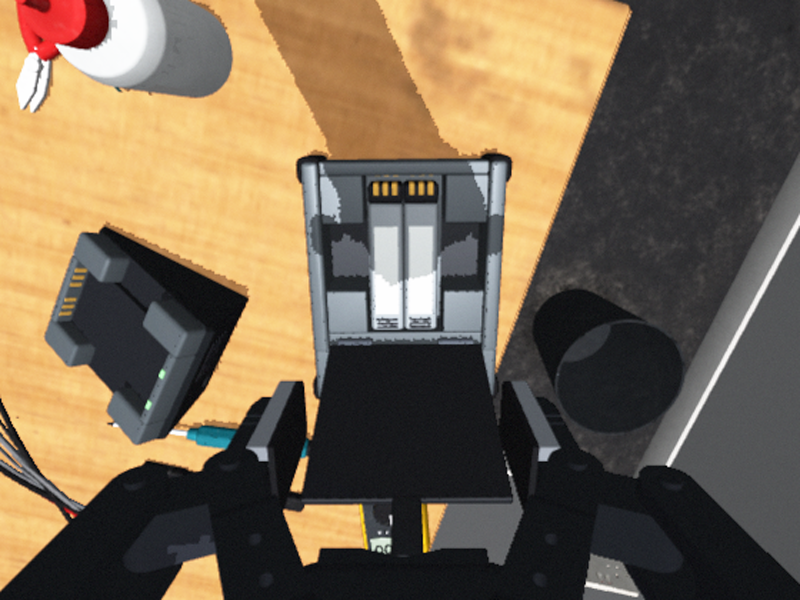

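Both packs lie square and flush in the bay, contacts towards the tab side (px 369–442 × 180–328, as predicted). Now shut the door by the tab.

Run:
```python
from h import *
np.set_printoptions(precision=4,suppress=True)
o,ex,ey=tester(); q=quat([0,0,-1],ey); a0=1.896
P=tab_tcp(a0); arm.line_to(P+[0,0,.09],.2,q); arm.move_gripper(.5); arm.line_to(P,.12)
print(arm.read_ft_force()); arm.move_gripper(0,30); print(arm.read_opening(),arm.read_finger_force())
if arm.read_opening()>.08:
    for a in list(np.arange(a0-.15,.1,-.15))+[.08,.05,.03,.015,0,-.015,-.03]:
        arm.line_to(tab_tcp(a),.15); f=np.array(arm.read_ft_force())
        if a<.3: print(round(a,3),f)
        if a<.1 and f[2]>8: break
    arm.move_gripper(.45); arm.line_to(tab_tcp(0)+[0,0,.06],.15); arm.move_gripper(0)
    D=o+.043*ex-.115*ex+[0,0,.073]
    arm.line_to(D+[0,0,.07],.15)
    f0=arm.read_ft_force()[2]
    for z in np.arange(.062,.038,-.002):
        arm.line_to(D+[0,0,z],.05); f=arm.read_ft_force()[2]-f0; print(round(z,3),round(f,2))
        if f>10: break
    arm.line_to(D+[0,0,.2],.2)
print(arm.read_time()); arm.pause(.2)
c=look("wrist","w6"); im=cv2.resize(cv2.imread("pics/w6.png"),(800,600),interpolation=cv2.INTER_CUBIC); cv2.imwrite("pics/w6b.png",im)
for a in(0,.06): 
  d=-ex*np.cos(a)+np.array([0,0,np.sin(a)]);h=o+.043*ex+[0,0,.049]; print(w2p(c,[h+.164*d+b*ey for b in(-.008,.008)])/.7)
```

```text
[0.0238 0.2583 0.6141]
0.18445151963982853 31.512828469276428
0.246 [-1.0298 -1.1246  1.0263]
0.08 [-1.1345 -2.1792  0.8528]
0.05 [-1.2002 -3.8305  0.8197]
0.03 [-2.0337 -5.8219  1.2256]
0.015 [-1.6021 -5.0333  0.6147]
0 [-0.7111 -5.4555 -0.299 ]
-0.015 [-1.2301 -5.6384  4.7755]
-0.03 [-4.7449 -7.5036 18.1756]
0.062 -0.54
0.06 -1.49
0.058 -0.64
0.056 -0.41
0.054 -0.27
0.052 -0.26
0.05 -0.93
0.048 5.32
0.046 16.0
39.6
[[391.3746 196.8486]
 [418.0272 196.8361]]
[[390.9956 199.3275]
 [418.5293 199.3146]]
```

View pics/w6b.png

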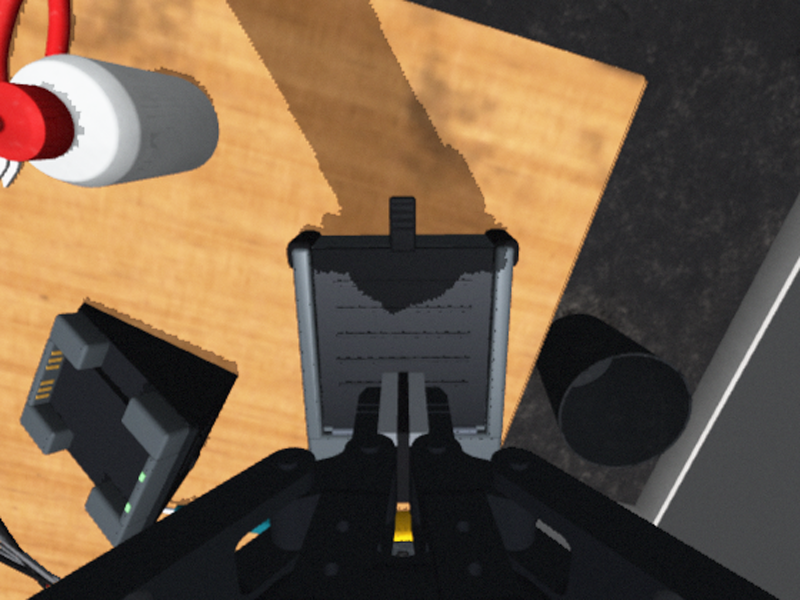

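The door is shut: it met firm resistance at the door's closed height, and the tab tip is at (390–415, 197) as predicted for shut. The robot is clear.

```bash
python3 -c "
from station import ticket
print(ticket.finish_job())"
```

```text
the job is handed in; nothing more can be done
None
```

I set the two long packs side by side in the battery bay with their contacts towards the pull tab, shut the door over them, and handed the job in at about 40 s; no verdict came back.

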